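# Flick the parts carousel round and hold it at the pick-up pointer

## Task

Flick the parts carousel with a fingertip so that it spins briskly on its own, though never so hard that the small parts would fly out of their tubs. Keep off it while it coasts, and as the yellow tub comes round to the red pick-up pointer on the foot, brake the turntable with a fingertip so that it stops with the middle of the yellow tub at the pointer. Finish like that, with the fingertip still pressed lightly on the turntable to hold it there for picking, and with everything else on the bench left where it is.

Things in the scene. Friction and masses are not known exactly. Their poses are not given: they have to be found in the camera images.
- carousel: Fixed foot of the bench-top parts carousel, bolted down: a dark round plate, 250 mm diameter. Origin on the bench at the turntable's vertical axis. The pick-up pointer stands towards its -x, roughly on the robot's side: a white plate 38 x 44 mm with a red arrow, top 54 mm high, 138 to 176 mm from the axis, on a dark upright. The bench beside the foot towards its -y is kept clear.
- pointer (a point): The tip of the fixed red pointer: 138 mm from the axis towards the foot's -x, 53 mm above the bench.
- turntable: Grey disc, 260 mm diameter, top 50 mm above the bench, about 0.85 kg with its six wedge tubs (one yellow with red button caps, five blue; front walls 94 mm from the axis, 72 mm above the bench). Origin on the bench at the axis; its -x axis runs through the middle of the yellow tub, so its yaw equals the foot's yaw when the yellow tub is at the pointer. Positive yaw: anticlockwise from above.
- hub (a point): Top of the metal cap (44 mm wide) of the 60 mm hub, on the turntable's axis, 88 mm above the bench. The ball bearing runs freely either way, without end: flicked to 1.2 rad/s the turntable makes about one and a half turns more, is down to half speed in 6 to 9 s and stands after some 20 s. A light press down on the flange stops it almost at once.
- fin (a point): Outer top end of one of six equal radial divider fins between the tubs, 125 mm from the axis, 75 mm above the bench, at 30 degrees of the turntable's own yaw; the others at 90, 150, 210, 270, 330 (the yellow tub's middle at 180). Fins are 4 mm thick, start 30 mm from the axis and stand 25 mm above the flange, which they cross: a fingertip can push against their sides.
- tag (a point): Rim of the turntable in front of the middle of the yellow tub, at a yellow tag 28 x 12 mm lying radially on the flange: 130 mm from the axis, 50 mm above the bench; it goes round with the turntable. The flange is the flat free ring from 94 to 130 mm from the axis, crossed only by the fins.
- solder_spool: Loose spool of solder with white cheeks, 56 mm diameter, 32 mm high, standing beside the carousel. Origin at the centre of its underside. Leave alone.
- screw_jar: Loose small jar with a black lid, 44 mm diameter, 55 mm high, beside the carousel. Origin at the centre of its underside. Leave alone.
- flux_bottle: Loose slim bottle with a red cap, 32 mm diameter, 85 mm high, on the far side of the carousel. Origin at the centre of its underside. Leave alone.
- mug: Loose white mug, 82 mm diameter, 95 mm high, handle to its +y. Origin at the centre of its underside. Leave alone.
- multimeter: Loose green hand multimeter lying on its back, 190 x 92 x 50 mm (long along its x). Origin at the centre of its underside. Leave alone.
- screwdriver: Loose screwdriver with a blue handle, about 200 mm long, lying along its x, blade to +x. Leave alone.
- helping_hands: Loose soldering stand with a dark base 85 x 65 mm, a cross bar 170 mm wide with clips and a round lens, 170 mm high. Origin at the centre of its underside. Leave alone.

How it is judged (in metres and radians):
On the way, in this order (a step that is already met when the one before it is completed fails the run):
1. the turntable spins on its own at 0.7 rad/s or more with no finger on it, for 0.3 s, while the yellow tub is still well away from the pointer (tag more than 85 mm off) (angular speed of turntable above 0.7 rad/s and contact force between the fingers and turntable below 0.05 N and distance between tag and pointer above 0.085 m), for 0.3 s.
2. the yellow tub comes round to the pointer (tag within 80 mm) still turning on its own, untouched (angular speed of turntable above 0.08 rad/s and contact force between the fingers and turntable below 0.05 N and distance between tag and pointer below 0.08 m).
3. a fingertip on the turntable holds it stopped with the tag within 30 mm of the pointer tip (angular speed of turntable below 0.05 rad/s and contact force between the fingers and turntable above 0.3 N and distance between tag and pointer below 0.03 m), for 0.1 s.
At the end, for the whole second after the job is handed in: The turntable stands still (under 0.03 rad/s) with the tag in front of the middle of the yellow tub within 30 mm (about 12 degrees) of the pointer tip, a fingertip still presses on it lightly (0.3 to 40 N), and all loose things are within 15 mm of where they were (distance between tag and pointer below 0.03 m and angular speed of turntable below 0.03 rad/s and contact force between the fingers and turntable between 0.3 and 40 N and distance of each of solder_spool, screw_jar, flux_bottle, mug, multimeter, screwdriver, helping_hands from where it was at the start of the episode below 0.015 m); the arm keeps its last pose, push and grip.
It fails at once if the carousel is spun wildly, faster than 6 rad/s (about a turn a second): parts fly out (angular speed of turntable above 6 rad/s).
It fails at once if a loose thing on the bench is shoved, knocked or lifted (moved more than 15 mm) (distance of any of solder_spool, screw_jar, flux_bottle, mug, multimeter, screwdriver, helping_hands from where it was at the start of the episode above 0.015 m).
It also fails if it takes over 67 s, if anything falls off the work surface, if the arm or the gripper's body presses on something with over 40 N, if the wrist force passes 120 N, or if a joint passes its speed limit or range.

## Robot

A 6-joint arm with a two-finger parallel gripper is mounted at the origin on the work surface. World frame = base frame: x ahead of the robot, y to its left, z up, the work surface at z = 0. Lengths are in mm, angles in rad, forces in N, time in s.
With the tool pointing down it reaches from about 275 to 1000 mm from the base axis. Payload 8.4 kg.
Tool frame: the origin (TCP) lies midway between the tips of the shut fingers; the grasp point (between the pads) lies 19 mm behind it; z points along the fingers, y is the line along which they close (so a half turn about z gives the same grasp; the last joint's range is limited). The gripper opens to 85 mm and grips with 20 to 120 N. Pads are 22 mm wide; open, the fingers measure 114 mm over their backs; the gripper's body (76 mm by 85 mm) begins 54 mm behind the grasp point. The pads swing forward as they close: fully open they stand 13 mm farther back than shut.
Start: joints at [1.172, 0.353, 1.633, -0, 1.155, -0.002], TCP at [241.542, 576.442, 231.281] pointing down, gripper open.
Joint ranges: [-2.63, 2.63], [-0.92, 2.1], [0.06, 2.66], [-1.3, 4.44], [0, 2.69], [-3.02, 3.02]. Speed limits (rad/s): [2.22, 2.22, 2.79, 3.14, 3.14, 3.14].

## Interface

Orientations are given as [roll, pitch, yaw] about the fixed x, y, z axes, in that order (R = Rz(yaw) Ry(pitch) Rx(roll)).
In Python, from rig import telemetry, optics, r gives the robot as it stands.
- The arm moves only by the tool play_rows, never from a script. Its arguments are lists of equal length, an entry for each row: "dp": the shift along the tool's x, y, z in units of 40 mm (1.0 is 40 mm), a list of three; "rot": the turn, a rotation vector about the tool's x, y, z in units of 6 degrees (1.0 is 6 degrees), a list of three. In form: {"dp": [[tx, ty, tz], ...], "rot": [[ax, ay, az], ...]}. A call has 1 to 5 rows; each row is the pose to reach, as a shift and turn from the pose commanded when the call began, along the tool's axes at that moment; what a row does not reach only later rows make up. A row lasts 1/12 s, in which the tool goes at most 41.7 mm and 7.16 degrees, less where a joint would pass 70% of its speed; a pose out of reach is approached as far as the arm can. A call with a gripper value outside its range is refused whole. "fingers" is the opening, from 0 (shut) to 1 (fully open), set as the call begins (left out, the last holds). The fingers move at their own pace and stop on an object; "grip_force" is the grip in N (left out, the last holds). Time passes only in rows, so rows that repeat a pose let the fingers close. It gives the time, the measured TCP pose, the force, the opening and the grip force at its end, in the units of the state.
- telemetry.sense(): the state, without advancing time (a new reading comes with each control period).
- optics.grab_frame(name): name is "scene" or "top" or "wrist"; returns a dict with "color" (400x640x3 uint8, red, green, blue), "mtx" (3x3 intrinsics, pixels), "R" (3x3) and "t" (3): a world point X has camera coordinates R X + t; the wrist camera has in their place "mount" (4x4, takes a point from camera to tool coordinates, whose origin is the TCP and whose axes are the flange's). Camera axes: x right, y down, z forward; pixel columns grow to the right and rows downward; lengths in mm; the calibration is good to about 2 mm. A picture is of the moment at which its call begins: read the wrist's pose just before it. There is no depth.
- r.sign_off(): hands the job in; it is judged then, once.
The state is a dict: "clock": time; "qpos": joint angles; "qvel": joint speeds; "joint_efforts": joint torques, N m; "eef_pos": TCP position; "tcp_rot": TCP orientation; "contact_force": force on the tool from outside, world axes, zero at the start; "wrist_torque": the same for the moment, N m; "opening": opening from 0.0 (shut) to 1.0 (fully open); "grasp_force": force on a finger pad.
Only numpy, scipy, OpenCV 4.12 (cv2) and the standard library are available. Lean on these libraries where they do the work, as an engineer would, in place of code of your own. Each camera call takes 0.05 s, during which the arm holds its last target. There are 200 camera calls.

## Working session

There is one attempt and no reset: what is moved stays moved. The work goes in short steps, Python scripts to look and compute and a tool call to move; the robot and the scene stay as the last step left them, time stands still between calls to the robot, and variables do not carry over. Pictures are saved under pics/ and viewed, at most 10 in all, crops included, and the job is handed in when it is done.

Besides the shell and the picture viewer there is one more tool, called after ">>>" by a JSON object that holds its "op" and its "data". play_rows: Moves the arm, as the interface text tells. Its arguments: {"type":"object","properties":{"dp":{"type":"array"},"rot":{"type":"array"},"fingers":{"type":"number"},"grip_force":{"type":"number"}},"required":["dp","rot"]}

```bash
mkdir -p pics
cat > h.py <<'E'
import numpy as np, cv2
from rig import telemetry, optics, r
def ray(f,u,v,z):
    K=np.array(f["mtx"]);R=np.array(f["R"]);t=np.array(f["t"])
    d=R.T@np.linalg.inv(K)@np.array([u,v,1.]);c=-R.T@t
    return c+d*(z-c[2])/d[2]
def proj(f,X):
    p=np.array(f["mtx"])@(np.array(f["R"])@np.array(X,float)+np.array(f["t"]));return p[:2]/p[2]
def save(n,im): cv2.imwrite("pics/"+n,cv2.cvtColor(im,cv2.COLOR_RGB2BGR))
E
python3 - <<'E'
from h import *
s=telemetry.sense();print(s)
for n in("top","scene"):
    f=optics.grab_frame(n);save(n+"0.png",np.array(f["color"]));print(n,f["mtx"],-np.array(f["R"]).T@np.array(f["t"]))
E
```

```text
{'clock': 0.0, 'qpos': array([ 1.17158307e+00,  3.53611774e-01,  1.63411823e+00,  7.67186175e-06,
        1.15520683e+00, -2.40791225e-03]), 'qvel': array([ 3.97010843e-04,  1.13830610e-03,  2.72153684e-05, -1.02385723e-03,
       -5.21143569e-04,  7.84378093e-04]), 'joint_efforts': array([ 1.93361404e-03, -6.05222368e+01, -3.42086649e+01,  8.74624652e-05,
        8.65385751e-03,  2.10050558e-05]), 'eef_pos': array([241.36710444, 576.00670645, 230.59120511]), 'tcp_rot': array([-3.14024850e+00, -1.02512856e-05,  2.74478420e+00]), 'contact_force': array([0.21875243, 0.15417981, 0.39340114]), 'wrist_torque': array([-0.05915329, -0.00201927,  0.03660408]), 'grasp_force': 0.0, 'opening': 0.9978094538472719}
top [[396.52461085   0.         318.83799367]
 [  0.         396.52461085 200.1629537 ]
 [  0.           0.           1.        ]] [ 455.02958592    8.78046576 1570.85597421]
scene [[404.05811702   0.         321.29230612]
 [  0.         404.05811702 191.51876163]
 [  0.           0.           1.        ]] [1459.39685633 -597.55641575  814.12797965]
```

View pics/top0.png

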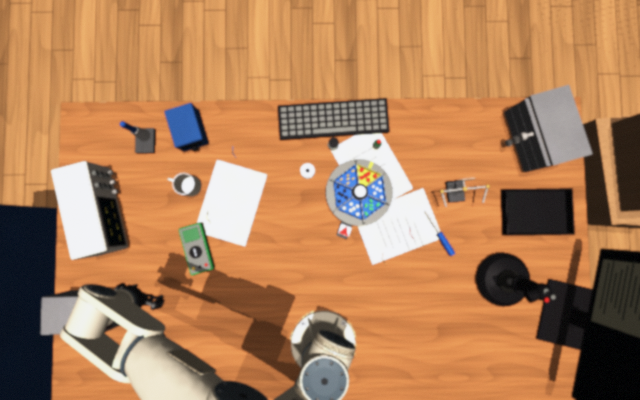

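View pics/scene0.png

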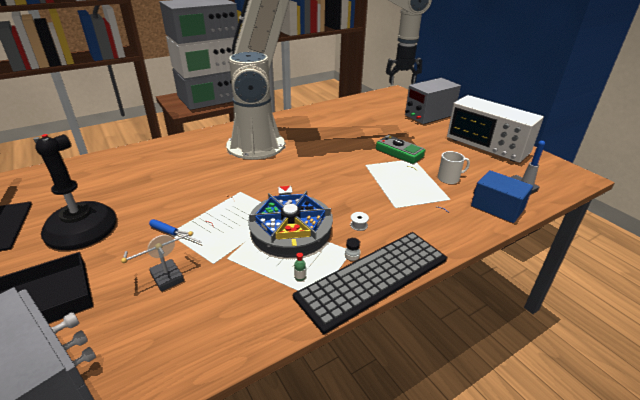

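The top view shows the hub near (361,191), the red pointer near (345,230), and the yellow tub near (370,173) on the far side. The spool is at (308,170), the jar at (333,143), the flux bottle at (377,145), the screwdriver at about (440,235), and the helping hands at (457,190).

Run:
```python
from h import *
f=optics.grab_frame("top");im=np.array(f["color"])
save("crop.png",cv2.resize(im[120:265,270:480],None,fx=3.8,fy=3.8,interpolation=cv2.INTER_CUBIC))
hsv=cv2.cvtColor(im,cv2.COLOR_RGB2HSV)
H,S,V=[hsv[...,i].astype(int) for i in range(3)]
def cen(m,box,z,name):
    k=np.zeros_like(m);a,b,c,d=box;k[c:d,a:b]=m[c:d,a:b]
    n,l,st,ce=cv2.connectedComponentsWithStats(k.astype(np.uint8))
    for i in range(1,n):
        if st[i,4]>4: print(name,ce[i].round(1),st[i],ray(f,*ce[i],z).round(1))
cen((S<50)&(V>200),(352,370,180,202),88,"hub")
cen(((H<8)|(H>172))&(S>120)&(V>120),(330,360,215,245),54,"arrow")
cen((S<40)&(V>190),(335,355,221,240),54,"plate")
cen((H>20)&(H<34)&(S>130)&(V>120),(325,398,155,226),55,"yellow")
for n,p,z in (("spool",(308,170),32),("jar",(333,143),55),("flux",(377,145),85),("drvtip",(428,213),10),("drvend",(452,252),15),("hh",(457,190),30)): print(n,ray(f,*p,z).round())
```

```text
hub [359.9 190.9] [355 186  11  11  95] [ 582.8 -144.5   88. ]
arrow [343.6 231.7] [341 229   6   6  21] [430.5 -83.2  54. ]
plate [351.3 221.7] [347 221   8   3  17] [ 468.2 -113.    54. ]
plate [344.9 228. ] [339 224  12  11  59] [444.3 -88.3  54. ]
yellow [365.6 175.6] [358 166  18  20 126] [ 644.5 -170.5   55. ]
yellow [377.8 174. ] [377 173   3   3   5] [ 650.3 -217.7   55. ]
spool [672.  51.  32.]
jar [773. -47.  55.]
flux [ 757. -212.   85.]
drvtip [ 500. -419.   10.]
drvend [ 347. -507.   15.]
hh [ 588. -529.   30.]
```

View pics/crop.png

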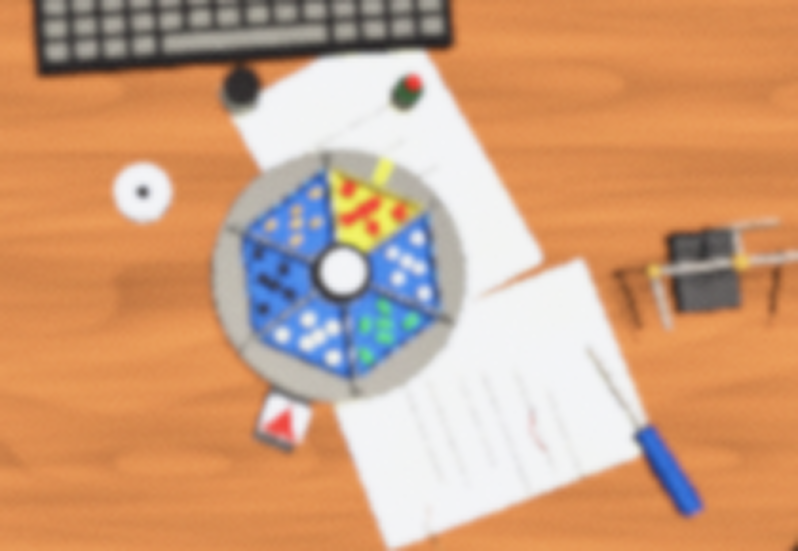

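```bash
cat >> h.py <<'E'
from scipy.spatial.transform import Rotation as Ro
A=np.array([582.,-145.])
def plan(x,y,z,yaw_deg):
    s=telemetry.sense();R0=Ro.from_euler('xyz',s["tcp_rot"])
    R1=Ro.from_euler('xyz',[np.pi,0,np.radians(yaw_deg)])
    d=R0.inv().apply(np.array([x,y,z])-s["eef_pos"])/40
    rv=np.degrees((R0.inv()*R1).as_rotvec())/6
    print("dp",d.round(3),"rot",rv.round(2))
E
python3 - <<'E'
from h import *
f=optics.grab_frame("top")
for n,p,z in(("hub",(360,191.1),88),("disc",(359.5,192.3),50),("plate",(344.7,230.5),54),("tag",(370.8,165),50)):
    q=ray(f,*p,z)[:2];print(n,q.round(1),np.hypot(*(q-A)).round(1),np.degrees(np.arctan2(*(q-A)[::-1])).round(1))
a=np.radians(-141);print(A+113*np.array([np.cos(a),np.sin(a)]))
plan(494,-216,231,83)
E
```

```text
hub [ 582.2 -144.7] 0.3 54.2
disc [ 580.8 -146.7] 2.0 -124.9
plate [434.9 -87.4] 158.0 158.6
tag [ 686.2 -192.1] 114.4 -24.3
[ 494.18250636 -216.11320419]
dp [-1.3477e+01 -1.5826e+01  1.0000e-02] rot [-1.000e-02  1.000e-02  1.238e+01]
```

>>> {"op": "play_rows", "data": {"dp": [[-0.65, -0.75, 0], [-1.3, -1.5, 0], [-1.95, -2.25, 0], [-2.6, -3.0, 0], [-3.25, -3.75, 0]], "rot": [[0, 0, 0.6], [0, 0, 1.2], [0, 0, 1.8], [0, 0, 2.4], [0, 0, 3.0]], "fingers": 0, "grip_force": 40}}

```text
clock: 0.62
eef_pos: [303.5, 386.1, 231.1]
tcp_rot: [-3.141, 0.0, 2.428]
contact_force: [-0.0, -0.1, 0.5]
opening: 0.296
grasp_force: 0.0
```

```bash
python3 -c "
from h import *
plan(494,-216,231,83)"
```

```text
dp [-1.3452e+01 -8.2630e+00  6.0000e-03] rot [-0.    0.    9.35]
```

>>> {"op": "play_rows", "data": {"dp": [[-0.8, -0.5, 0], [-1.6, -1.0, 0], [-2.4, -1.5, 0], [-3.2, -2.0, 0], [-4.0, -2.5, 0]], "rot": [[0, 0, 0.6], [0, 0, 1.2], [0, 0, 1.8], [0, 0, 2.4], [0, 0, 3.0]]}}

```text
clock: 1.03
eef_pos: [359.5, 206.0, 231.4]
tcp_rot: [3.141, 0.0, 2.114]
contact_force: [0.8, -0.2, 0.0]
opening: -0.001
grasp_force: 0.0
```

```bash
python3 -c "
from h import *
plan(494,-216,231,83)"
```

```text
dp [-1.0769e+01 -2.5710e+00  1.0000e-02] rot [ 0.   -0.    6.35]
```

>>> {"op": "play_rows", "data": {"dp": [[-0.95, -0.22, 0], [-1.9, -0.45, 0], [-2.85, -0.67, 0], [-3.8, -0.9, 0], [-4.75, -1.12, 0]], "rot": [[0, 0, 0.6], [0, 0, 1.2], [0, 0, 1.8], [0, 0, 2.4], [0, 0, 3.0]]}}

```text
clock: 1.45
eef_pos: [419.9, 20.1, 231.5]
tcp_rot: [3.141, 0.0, 1.799]
contact_force: [1.1, 1.4, 1.3]
opening: -0.001
grasp_force: 0.0
```

```bash
python3 -c "
from h import *
plan(494,-216,231,83)"
```

```text
dp [-6.168  0.469  0.013] rot [ 0.01 -0.    3.35]
```

>>> {"op": "play_rows", "data": {"dp": [[-0.95, 0.07, 0], [-1.9, 0.14, 0], [-2.85, 0.22, 0], [-3.8, 0.29, 0], [-4.7, 0.36, 0]], "rot": [[0, 0, 0.6], [0, 0, 1.2], [0, 0, 1.8], [0, 0, 2.4], [0, 0, 3.0]]}}

```text
clock: 1.87
eef_pos: [477.1, -159.9, 231.3]
tcp_rot: [3.141, 0.0, 1.484]
contact_force: [1.1, 1.1, 0.2]
opening: -0.0
grasp_force: 0.0
```

```bash
python3 -c "
from h import *
plan(494,-216,110,83)"
```

```text
dp [-1.36   0.542  3.033] rot [0.   0.   0.34]
```

>>> {"op": "play_rows", "data": {"dp": [[-0.7, 0.27, 0.5], [-1.36, 0.54, 1.0], [-1.36, 0.54, 1.8], [-1.36, 0.54, 2.5], [-1.36, 0.54, 3.0]], "rot": [[0, 0, 0.2], [0, 0, 0.34], [0, 0, 0.34], [0, 0, 0.34], [0, 0, 0.34]]}}

```text
clock: 2.28
eef_pos: [492.7, -213.9, 108.7]
tcp_rot: [-3.139, -0.001, 1.451]
contact_force: [0.0, 0.0, -0.8]
opening: -0.002
grasp_force: 0.0
```

```bash
python3 -c "
from h import *
plan(494,-216,56,83)
a=optics.grab_frame('top')['color'];b=optics.grab_frame('scene')['color']
a=cv2.resize(np.array(a)[120:260,270:450],None,fx=3,fy=3);b=cv2.resize(np.array(b)[150:290,210:370],None,fx=3,fy=3)
save('h1.png',np.vstack([a[:420,:480],b])[:600] if 0 else cv2.resize(np.hstack([a[:,:480],b]),None,fx=.8,fy=.8))"
```

```text
dp [-0.05   0.041  1.318] rot [-0.02 -0.01  0.02]
```

View pics/h1.png

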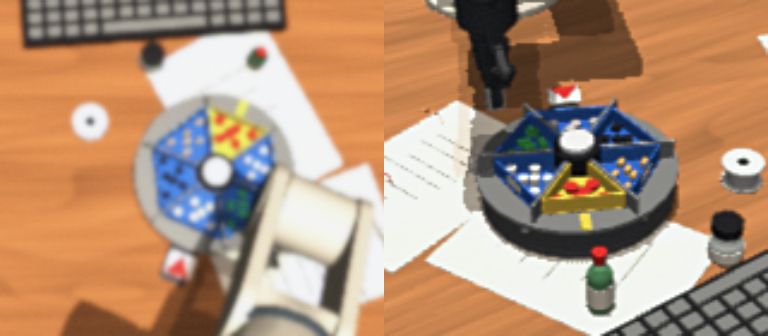

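The finger hovers over the green tub's flange. The scene view shows the yellow tag clearly, and the top view shows most of the disc. Next I lower it and probe for the flange height.

>>> {"op": "play_rows", "data": {"dp": [[-0.05, 0.04, 0.5], [-0.05, 0.04, 1.0], [-0.05, 0.04, 1.25], [-0.05, 0.04, 1.3], [-0.05, 0.04, 1.35]], "rot": [[0, 0, 0], [0, 0, 0], [0, 0, 0], [0, 0, 0], [0, 0, 0]]}}

```text
clock: 2.8
eef_pos: [495.7, -215.8, 57.9]
tcp_rot: [3.141, 0.0, 1.453]
contact_force: [0.7, -1.4, 1.0]
opening: -0.0
grasp_force: 0.0
```

>>> {"op": "play_rows", "data": {"dp": [[0, 0, 0.025], [0, 0, 0.05], [0, 0, 0.075], [0, 0, 0.1], [0, 0, 0.1]], "rot": [[0, 0, 0], [0, 0, 0], [0, 0, 0], [0, 0, 0], [0, 0, 0]]}}

```text
clock: 3.22
eef_pos: [495.4, -215.9, 53.5]
tcp_rot: [3.141, 0.0, 1.453]
contact_force: [-0.4, -1.0, 0.4]
opening: 0.003
grasp_force: 0.0
```

>>> {"op": "play_rows", "data": {"dp": [[0, 0, 0.025], [0, 0, 0.05], [0, 0, 0.075], [0, 0, 0.1], [0, 0, 0.1]], "rot": [[0, 0, 0], [0, 0, 0], [0, 0, 0], [0, 0, 0], [0, 0, 0]]}}

```text
clock: 3.63
eef_pos: [495.9, -216.5, 50.0]
tcp_rot: [3.14, 0.001, 1.453]
contact_force: [-1.6, -1.6, 10.3]
opening: -0.001
grasp_force: 4.8
```

```bash
python3 -c "
from h import *
plan(508,-250,57.5,83.25)
f=optics.grab_frame('scene')
# current tag centroid in scene + top
for n in('scene','top'):
    f=optics.grab_frame(n);hsv=cv2.cvtColor(np.array(f['color']),cv2.COLOR_RGB2HSV)
    m=cv2.inRange(hsv,(20,110,110),(34,255,255))
    v,u=np.nonzero(m);P=np.array([ray(f,a,b,60)[:2] for a,b in zip(u,v)])-A
    k=np.hypot(*P.T)<132;q=P[k].mean(0);print(n,k.sum(),np.degrees(np.arctan2(q[1],q[0])),np.hypot(*q))
    for zz in (50,):
        P=np.array([ray(f,a,b,zz)[:2] for a,b in zip(u,v)])-A;rr=np.hypot(*P.T);k=(rr>100)&(rr<132);q=P[k].mean(0);print('tag',k.sum(),np.degrees(np.arctan2(q[1],q[0])),np.hypot(*q))
f=optics.grab_frame('top');print(ray(f,363.7,222.1,75)[:2]-A)
"
```

```text
dp [-0.797  0.399 -0.186] rot [ 0.01  0.01 -0.  ]
scene 387 -20.88860671224403 79.71305865729337
tag 43 -20.785168136969407 109.72291688294565
top 180 -23.36957175102511 72.4389292685914
tag 26 -22.14786139451796 104.52980184238469
[-115.98667398  -13.049339  ]
```

>>> {"op": "play_rows", "data": {"dp": [[0, 0, -0.1], [0, 0, -0.2], [-0.4, 0.15, -0.2], [-0.8, 0.4, -0.2], [-0.8, 0.4, -0.2]], "rot": [[0, 0, 0], [0, 0, 0], [0, 0, 0], [0, 0, 0], [0, 0, 0]]}}

```text
clock: 4.25
eef_pos: [509.7, -252.8, 58.0]
tcp_rot: [3.138, 0.002, 1.452]
contact_force: [-0.8, 0.2, 0.2]
opening: -0.001
grasp_force: 0.0
```

>>> {"op": "play_rows", "data": {"dp": [[0, 0.1, 0], [0, 0.25, 0], [0, 0.45, 0], [0, 0.68, 0], [0, 0.93, 0]], "rot": [[0, 0, 0], [0, 0, 0], [0, 0, 0], [0, 0, 0], [0, 0, 0]]}}

```text
clock: 4.67
eef_pos: [545.3, -253.7, 57.3]
tcp_rot: [-3.142, 0.0, 1.453]
contact_force: [-0.3, -3.8, -0.4]
opening: 0.002
grasp_force: 1.6
```

>>> {"op": "play_rows", "data": {"dp": [[0, 0.26, 0], [0, 0.52, 0], [0, 0.6, -0.6], [0, 0.55, -1.3], [0, 0.4, -1.3]], "rot": [[0, 0, 0], [0, 0, 0], [0, 0, 0], [0, 0, 0], [0, 0, 0]]}}

```text
clock: 5.08
eef_pos: [564.8, -256.9, 114.0]
tcp_rot: [3.134, 0.002, 1.453]
contact_force: [-0.1, -0.5, 1.0]
opening: -0.003
grasp_force: 0.0
```

```bash
cat >> h.py <<'E'
def ang(n):
    t=telemetry.sense()["clock"]
    f=optics.grab_frame(n);hsv=cv2.cvtColor(np.array(f['color']),cv2.COLOR_RGB2HSV)
    v,u=np.nonzero(cv2.inRange(hsv,(20,110,110),(34,255,255)))
    P=np.array([ray(f,a,b,60)[:2] for a,b in zip(u,v)])-A
    k=np.hypot(*P.T)<132;q=P[k].mean(0)
    print(n,round(t,3),"n",k.sum(),"ang",np.degrees(np.arctan2(q[1],q[0])).round(1),"r",np.hypot(*q).round(1))
E
python3 -c "
from h import *
ang('scene');ang('top');ang('scene');ang('top');plan(494,-216,85,83.25)"
```

```text
scene 5.083 n 281 ang 28.9 r 71.9
top 5.133 n 183 ang 20.8 r 72.3
scene 5.183 n 257 ang 37.7 r 71.1
top 5.233 n 187 ang 27.7 r 71.7
dp [ 0.783 -1.76   0.595] rot [-0.01 -0.   -0.  ]
```

>>> {"op": "play_rows", "data": {"dp": [[0.25, -0.6, 0], [0.5, -1.15, 0.1], [0.78, -1.76, 0.4], [0.78, -1.76, 0.65], [0.78, -1.76, 0.7]], "rot": [[0, 0, 0], [0, 0, 0], [0, 0, 0], [0, 0, 0], [0, 0, 0]]}}

```text
clock: 5.7
eef_pos: [492.0, -215.3, 79.1]
tcp_rot: [-3.138, -0.001, 1.453]
contact_force: [0.7, -1.0, -0.4]
opening: -0.002
grasp_force: 0.0
```

```bash
python3 -c "
from h import *
ang('top');ang('top');plan(495,-216,51,83.25)"
```

```text
top 5.7 n 203 ang 58.6 r 73.3
top 5.75 n 202 ang 61.5 r 73.9
dp [0.017 0.011 0.738] rot [-0.01 -0.   -0.  ]
```

>>> {"op": "play_rows", "data": {"dp": [[0.02, 0.01, -0.03], [0.02, 0.01, -0.03], [0.02, 0.01, -0.03], [0.02, 0.01, -0.03], [0.02, 0.01, -0.03]], "rot": [[0, 0, 0], [0, 0, 0], [0, 0, 0], [0, 0, 0], [0, 0, 0]]}}

```text
clock: 6.22
eef_pos: [494.9, -215.9, 82.7]
tcp_rot: [3.141, 0.0, 1.452]
contact_force: [-0.2, 1.3, -0.6]
opening: 0.001
grasp_force: 0.0
```

>>> {"op": "play_rows", "data": {"dp": [[0, 0, 0], [0, 0, 0], [0, 0, 0], [0, 0, 0]], "rot": [[0, 0, 0], [0, 0, 0], [0, 0, 0], [0, 0, 0]]}}

```text
clock: 6.55
eef_pos: [494.5, -215.7, 82.5]
tcp_rot: [3.142, -0.0, 1.453]
contact_force: [-0.7, 0.1, 1.0]
opening: -0.003
grasp_force: 0.0
```

```bash
python3 -c "
from h import *
ang('top');ang('top');plan(495,-216,51,83.25)"
```

```text
top 6.55 n 199 ang 109.9 r 72.5
top 6.6 n 203 ang 113.5 r 71.6
dp [-0.005  0.013  0.787] rot [-0. -0. -0.]
```

>>> {"op": "play_rows", "data": {"dp": [[0, 0, 0], [0, 0, 0], [0, 0, 0], [0, 0, 0], [0, 0, 0]], "rot": [[0, 0, 0], [0, 0, 0], [0, 0, 0], [0, 0, 0], [0, 0, 0]]}}

```text
clock: 7.07
eef_pos: [494.5, -215.7, 82.5]
tcp_rot: [3.142, -0.0, 1.453]
contact_force: [0.2, -0.4, 0.1]
opening: 0.003
grasp_force: 0.0
```

>>> {"op": "play_rows", "data": {"dp": [[0, 0, 0.45], [0, 0, 0.77], [0, 0, 0.83], [0, 0, 0.83], [0, 0, 0.83]], "rot": [[0, 0, 0], [0, 0, 0], [0, 0, 0], [0, 0, 0], [0, 0, 0]]}}

```text
clock: 7.48
eef_pos: [495.3, -216.3, 50.1]
tcp_rot: [3.14, 0.001, 1.453]
contact_force: [-0.8, -1.4, 7.0]
opening: 0.0
grasp_force: 3.6
```

```bash
python3 -c "
from h import *
ang('top');ang('top');ang('scene');ang('scene')
f=optics.grab_frame('top');save('end.png',cv2.resize(np.array(f['color'])[120:260,270:450],None,fx=4,fy=4))
s=telemetry.sense();print(s['contact_force'],s['eef_pos'])"
```

```text
top 7.483 n 187 ang 149.0 r 70.7
top 7.533 n 186 ang 149.2 r 70.4
scene 7.583 n 145 ang 151.6 r 93.2
scene 7.633 n 145 ang 151.7 r 93.1
[-0.75250969 -0.78064649  5.7556099 ] [ 495.18145371 -216.24173345   50.05921367]
```

View pics/end.png

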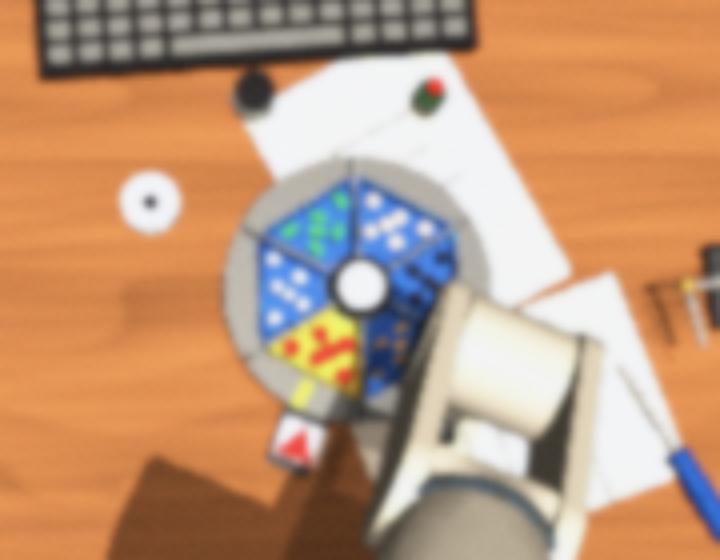

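The turntable has stopped with the yellow tag at about (303,393), in front of the red arrow at about (296,445). I'll check the angle from the tag itself.

```bash
python3 -c "
from h import *
f=optics.grab_frame('top');hsv=cv2.cvtColor(np.array(f['color']),cv2.COLOR_RGB2HSV)
v,u=np.nonzero(cv2.inRange(hsv,(20,80,110),(36,255,255)))
P=np.array([ray(f,a,b,50)[:2] for a,b in zip(u,v)])-A;r_=np.hypot(*P.T);k=(r_>104)&(r_<135);q=P[k].mean(0)
print(k.sum(),q,np.hypot(*q),np.degrees(np.arctan2(q[1],q[0])))
f2=ray(f,344.6,230.2,54)[:2]-A;print(f2,np.hypot(*f2),np.degrees(np.arctan2(f2[1],f2[0])))
print(telemetry.sense()['contact_force'])"
```

```text
24 [-100.95457401   57.78929204] 116.32466757852873 150.21194106168065
[-145.93584057   57.98312577] 157.03283872723694 158.33112045228944
[-0.83068505 -1.0976585   7.3627194 ]
```

The tag is about 8° (20 mm) short, which is inside the tolerance. A gentle drag with the pressed finger will centre it.

>>> {"op": "play_rows", "data": {"dp": [[-0.04, 0.04, 0], [-0.09, 0.09, 0], [-0.15, 0.15, 0], [-0.19, 0.2, 0], [-0.21, 0.22, 0]], "rot": [[0, 0, 0], [0, 0, 0], [0, 0, 0], [0, 0, 0], [0, 0, 0]]}}

```text
clock: 8.2
eef_pos: [503.4, -225.7, 50.1]
tcp_rot: [3.14, 0.001, 1.452]
contact_force: [1.2, 0.6, 5.8]
opening: 0.002
grasp_force: 3.3
```

>>> {"op": "play_rows", "data": {"dp": [[0, 0, 0], [0, 0, 0], [0, 0, 0], [0, 0, 0], [0, 0, 0]], "rot": [[0, 0, 0], [0, 0, 0], [0, 0, 0], [0, 0, 0], [0, 0, 0]]}}

```text
clock: 8.62
eef_pos: [503.2, -225.4, 50.1]
tcp_rot: [3.14, 0.0, 1.452]
contact_force: [0.7, 0.5, 5.3]
opening: 0.003
grasp_force: 3.0
```

```bash
python3 -c "
from h import *
ang('top')
f=optics.grab_frame('top');hsv=cv2.cvtColor(np.array(f['color']),cv2.COLOR_RGB2HSV)
v,u=np.nonzero(cv2.inRange(hsv,(20,80,110),(36,255,255)))
P=np.array([ray(f,a,b,50)[:2] for a,b in zip(u,v)])-A;r_=np.hypot(*P.T);k=(r_>104)&(r_<135);q=P[k].mean(0)
print(k.sum(),np.hypot(*q),np.degrees(np.arctan2(q[1],q[0])))
ang('top');print(telemetry.sense()['contact_force'])"
```

```text
top 8.617 n 185 ang 155.0 r 70.0
23 116.88746081133385 157.2728890693332
top 8.717 n 183 ang 155.2 r 70.0
[-0.87032179  0.71523252  6.12792466]
```

The tag is now about 1–3° from the pointer. The turntable is still and held with about 6 N, so I'm handing in.

```bash
python3 -c "
from h import *
print(r.sign_off())"
```

```text
the job is handed in; nothing more can be done
None
```

The carousel was flicked to about 1.2 rad/s, coasted untouched, and was braked; after a short fingertip drag from about 8° short, it is held with about 6 N, the yellow tub 1–3° from the pointer; handed in, no verdict returned.

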